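# Clamp the specimen camera at its working height

### The arm

A 6-joint arm with a two-finger parallel gripper is mounted at the origin on the work surface. World frame = base frame: x ahead of the robot, y to its left, z up, the work surface at z = 0. Lengths are in m, angles in rad, forces in N, time in s.
With the tool pointing down it reaches from about 0.275 to 0.725 m from the base axis. Payload 15.9 kg.
Tool frame: the origin (TCP) lies at the very end of the fingers, on their centre line; the grasp point (between the pads) lies 19 mm behind it (robot.pinch_z is the distance from the TCP to the grasp point, in m); z points along the fingers, y is the direction in which the jaws open and shut (so a half turn about z gives the same grasp; the last joint's range is limited). The gripper opens to 85 mm and grips with 20 to 120 N. Pads are 22 mm wide; open, the fingers measure 114 mm over their backs; the gripper's body (76 mm by 85 mm) begins 54 mm behind the grasp point. The pads swing forward as they close: fully open they stand 13 mm farther back than shut.
Start: joints at [-1.153, 0.213, -0.034, 1.323, 0, 1.571], TCP at [0.203, -0.457, 0.231] pointing down, gripper open.
Joint ranges: [-2.98, 2.98], [-0.74, 1.72], [-1.14, 1.35], [-2.1, 2.04], [-1.57, 1.44], [-3.14, 3.14]. Speed limits (rad/s): [1.89, 1.89, 2.39, 2.57, 3.14, 3.14].

### API

Orientations are given as a rotation vector (axis times angle).
In Python, from workcell import robot gives the robot as it stands.
- The arm moves only by the tool apply_moves, never from a script. Its arguments are lists of equal length, an entry for each row: "linear": the shift along the tool's x, y, z in mm, a list of three; "turn": the turn about the tool's z in rad; "gripper": the opening, from -1 (shut) to 1 (fully open). In form: {"linear": [[tx, ty, tz], ...], "turn": [turn, ...], "gripper": [gripper, ...]}. A call has 1 to 20 rows; each row is the pose to reach, as a shift and turn from the pose measured when the call began, along the tool's axes at that moment; what a row does not reach only later rows make up. A row lasts 1/10 s, in which the tool goes at most 50 mm and 8.59 degrees, less where a joint would pass 70% of its speed; a pose out of reach is approached as far as the arm can. A call with a gripper value outside its range is refused whole. The fingers move at their own pace and stop on an object; "squeeze" is the grip in N (left out, the last holds). Time passes only in rows, so rows that repeat a pose let the fingers close. It gives the time, the measured TCP pose, the force and the opening at its end, in the units of the state.
- robot.get_state(): the state, without advancing time (a new reading comes with each control period).
- robot.camera(name): name is "side" or "top"; returns the picture (420x560x3 uint8, red, green, blue); there is no depth.
- robot.camera_params(name): a dict with "K" (3x3 intrinsics, pixels), "position" and "rotation" of the camera in the world. Camera axes: x right, y down, z forward; pixel columns grow to the right and rows downward; lengths in m; the calibration is good to about 2 mm. A picture is of the moment at which its call begins. camera_params takes no time and is no camera call.
- robot.close_job(): hands the job in, once; it reports no verdict.
Trained networks look in the newest picture that a camera, given by its name, has taken for a name from the list of things; names that differ only in an ending like _2 or _b are one class to them, and where a whole thing is asked for, a point or a joint stands for the part that bears it (a point fixed in the world has none). Each returns a list of dicts, best first, with "confidence" (0 to 1); they miss things now and then, are a little off and sometimes report something else, mostly with a low value. They report only what shows in the picture. A call takes as long as a camera call.
- robot.outline_of(camera, label): "region" (420x560 bool, what is visible of it) and "centre" ([column, row] in pixels, amid what is visible of it).
The state is a dict: "time": time; "joints": joint angles; "joint_velocities": joint speeds; "joint_efforts": joint torques, N m; "eef_pos": TCP position; "orientation": TCP orientation; "wrist_force": force on the tool from outside, world axes, zero at the start; "wrist_torque": the same for the moment, N m; "gripper_width": opening from 0.0 (shut) to 1.0 (fully open).
Only numpy, scipy, OpenCV 4.12 (cv2) and the standard library are available. Lean on these libraries where they do the work, as an engineer would, in place of code of your own. Each camera call takes 0.05 s, during which the arm holds its last target.

### The job

The specimen camera is parked for travel on its stand. Draw the transport bolt fully back to its stop, then take the camera carriage by its hand grip, raise it until its pointer is level with the pointer of the index clip on the scale, and, holding it there so that it does not drop, squeeze the cam lever fully shut against the grip. Finish while still holding: keep the grip and the shut lever firmly squeezed together in the gripper at the mark, do not let go, and leave the index clip and everything else on the bench where it is.

Things in the scene. Friction and masses are not known exactly. Their poses are not given: they have to be found in the camera images.
- stand: Camera stand, fixed. Origin on the table under its column's axis, z up; grey board 18 mm thick, x -185..+130, y -60..+270 mm; column 25 mm square, 280 mm tall. Camera and light pad on its +y side, hand grip reaching to -y, transport bolt on the -x side, scale strip (22 mm wide, upright, joined to the column by a bracket on top, z 275 mm) 50 mm out on the +x side.
- carriage (a joint): Height of the camera carriage above its parked place (m), 0 to 0.12. Black collar 50 mm square, 60 mm tall, mid-height 115 mm above the table when parked; slides straight up the column, cannot turn. With its camera it weighs 0.4 to 0.6 kg plus 1 N friction: with the lever open it falls when let go. The engaged transport bolt stops it from rising.
- transport_bolt (a joint): Travel of the transport bolt (m): 0 to 0.007 at the start (rod end over the carriage's foot), 0.035 fully back against its stop. Slides along the stand's -x axis with about 2.5 N friction and stays where it is left; the carriage is free from about 0.028 on.
- bolt_knob (a point): Middle of the bolt's upright knob, 98 mm above the table: black cylinder 16 mm in diameter, from 20 mm below to 20 mm above this point, standing on a steel rod between two guide blocks whose tops are 70 mm above the table. Moves with the bolt; about 115 mm in front (-x) of the column axis when engaged.
- pointer (a point): Tip of the carriage's steel pointer (4 mm thick), level with the mid-height of collar, side grip and paddle; runs up and down in front of the scale strip. Axes as the stand's.
- index (a point): Tip of the index clip's pointer (4 mm thick) on the scale strip: the height where the carriage's pointer must stand, 50 to 100 mm above its parked height. The clip, a 14 mm black block, sits on the strip with 6 N friction. Axes as the stand's.
- paddle: Moving half of the hand grip, at the cam lever's end: upright black cylinder 14 mm in diameter, 40 mm tall, origin at its centre. In stand axes its centre lies x +6, y -96 mm from the column axis when shut (30 mm over both halves, outside to outside) and x +41, y -87 mm at 0.5 rad (65 mm over both); same height as grip_face.
- cam_lever (a joint): Cam lever angle (rad): 0.40 to 0.50 open at the start, 0 shut. Upright hinge x +6, y -23.5 mm from the column axis, 72.5 mm from the paddle's centre. Stays where left. The paddle needs about 12 N to start closing and 15 N at the end: a grip of 6 to 9 N over side grip and paddle carries the carriage with the lever open, 22 to 25 N shuts it. Shut, it clamps the carriage to the column.
- grip_face (a point): Fixed half of the carriage's hand grip (side grip): black upright plate 10 mm thick (x), 40 mm tall, from the column to y = -116 mm. This point lies on its outer (-x) face, mid-height, at x -17, y -96 mm from the column axis: put one finger here. Squeezing moves only the paddle (about 30 mm, towards this face), so a hand whose fingers close evenly must shift about 15 mm to -x meanwhile. Axes as the stand's.
- test_cassette: Bystander, to be left alone. White plastic test cassette 70 x 20 x 5 mm lying on the light pad under the camera. Origin under its centre.
- lens_cap: Bystander, to be left alone. Black disc 44 mm in diameter, 8 mm thick, lying on the base board. Origin under its centre.
- marker: Bystander, to be left alone. Black marker pen 133 mm long, 13 mm thick, lying on the table along its x axis. Origin under its middle.
- mouse: Bystander, to be left alone. Black computer mouse 105 x 60 x 32 mm. Origin under its centre.
- tube_rack: Bystander, to be left alone. White rack of capped micro tubes 95 x 200 x 50 mm. Origin under its centre.
- tip_box: Bystander, to be left alone. Yellow box of pipette tips with a clear lid, 87 x 124 x 73 mm. Origin under its centre.
- spray_bottle: Bystander, to be left alone. White spray bottle 66 mm in diameter, 180 mm tall. Origin under its centre.

How it is judged:
By the outcome, as a careful person would: the job done as asked, in the order asked, and still so for the second after the job is handed in, while the arm keeps its last pose, push and grip.
It also fails if it takes over 58 s, if anything falls off the work surface, if the arm or the gripper's body presses on something with over 40 N, if the wrist force passes 120 N, or if a joint passes its speed limit or range.

## Working session

There is one attempt and no reset: what is moved stays moved. The work goes in short steps, Python scripts to look and compute and a tool call to move; the robot and the scene stay as the last step left them, time stands still between calls to the robot, and variables do not carry over. Pictures are saved under pics/ and viewed, and the job is handed in when it is done.

Besides the shell and the picture viewer there is one more tool, called after ">>>" as name(argument=value, ...) on one line, values as JSON. apply_moves: Moves the arm, as the interface text tells. Its arguments: {"type":"object","properties":{"linear":{"type":"array","items":{"type":"array","items":{"type":"number"}}},"turn":{"type":"array","items":{"type":"number"}},"gripper":{"type":"array","items":{"type":"number"}},"squeeze":{"type":"number"}},"required":["linear","turn","gripper"]}

```bash
ls; mkdir -p pics; python3 - <<'E'
from workcell import robot
import cv2,numpy as np
np.set_printoptions(precision=4,suppress=True)
s=robot.get_state()
for k,v in s.items(): print(k,v)
print(robot.pinch_z)
for n in ("side","top"):
    im=robot.camera(n); cv2.imwrite(f"pics/{n}0.png",im[:,:,::-1])
    print(n,robot.camera_params(n))
    for l in ["stand","carriage","transport_bolt","bolt_knob","pointer","index","paddle","cam_lever","grip_face","lens_cap","test_cassette"]:
        try:
            r=robot.outline_of(n,l)
            print(l,[(round(d["confidence"],2),np.round(d["centre"],1),int(d["region"].sum())) for d in r[:3]])
        except Exception as e: print(l,e)
E
```

```text
pics
time 0.0
joints [-1.153   0.2134 -0.035   1.3235 -0.      1.5708]
joint_velocities [ 0.0015  0.0005  0.     -0.0012  0.0014  0.0002]
joint_efforts [  0.0065 -68.6165  48.7113   0.0174   0.0005  -0.    ]
eef_pos [ 0.2027 -0.4567  0.2308]
orientation [-3.0722 -0.6512  0.0004]
wrist_force [0.9238 0.446  0.3629]
wrist_torque [-0.0167 -0.0104  0.0151]
gripper_width 0.9997293288988051
0.0187
side {'K': array([[504.8007,   0.    , 268.6587],
       [  0.    , 504.8007, 211.924 ],
       [  0.    ,   0.    ,   1.    ]]), 'position': array([-0.137 ,  0.7478,  0.9974]), 'rotation': array([-1.04  ,  2.4313, -1.0299])}
stand [(0.84, array([240. , 227.2]), 12517), (0.18, array([262.6, 246.8]), 177)]
carriage [(0.83, array([244.4, 189.3]), 2104)]
transport_bolt [(0.46, array([289. , 210.7]), 203)]
bolt_knob [(0.6, array([287.8, 213.7]), 202)]
pointer [(0.75, array([241.7, 189. ]), 2215), (0.42, array([277.6, 159.5]), 32), (0.31, array([242.1, 226.8]), 12678)]
index []
paddle [(0.74, array([242.4, 188.5]), 2054), (0.59, array([284.9, 211.6]), 209), (0.57, array([276.8, 158.1]), 47)]
cam_lever 
[... 438 characters left out ...]
8]), 12117)]
carriage [(0.91, array([289.9, 173.8]), 1759)]
transport_bolt [(0.68, array([298.8, 221.7]), 171), (0.18, array([289.6, 174.9]), 1709)]
bolt_knob [(0.72, array([297.2, 220.4]), 133), (0.28, array([399.2, 276.2]), 225)]
pointer [(0.85, array([286.9, 173.3]), 1591), (0.47, array([122. , 244.6]), 784), (0.3, array([329.1, 168.8]), 93)]
index []
paddle []
cam_lever [(0.45, array([333.2, 168.6]), 82), (0.16, array([454.4, 270.8]), 1911)]
grip_face [(0.62, array([277.5, 174.1]), 1531)]
lens_cap [(0.62, array([262. , 227.6]), 152), (0.2, array([426. , 143.9]), 1017)]
test_cassette [(0.42, array([248.4, 189. ]), 81), (0.42, array([295.9, 218.2]), 64), (0.2, array([288.2, 174.6]), 1806)]
```

```bash
python3 - <<'E'
import cv2
a=cv2.imread("pics/side0.png"); b=cv2.imread("pics/top0.png")
cv2.imwrite("pics/side0c.png",cv2.resize(a[110:310,130:390],None,fx=3,fy=3,interpolation=cv2.INTER_CUBIC))
cv2.imwrite("pics/top0c.png",cv2.resize(b[100:290,170:420],None,fx=3,fy=3,interpolation=cv2.INTER_CUBIC))
E
```

```text
(no output)
```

View pics/side0.png

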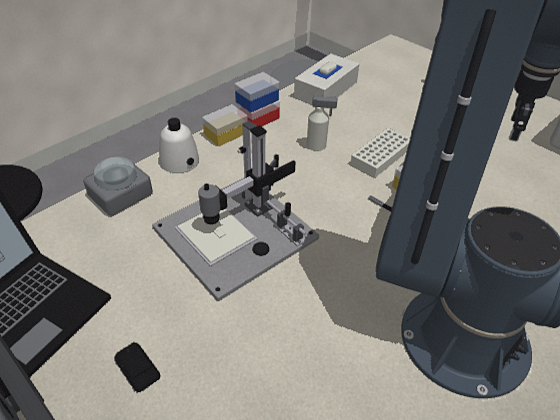

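View pics/top0.png

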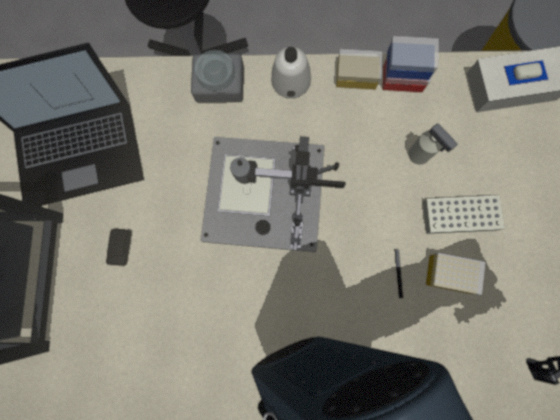

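View pics/side0c.png

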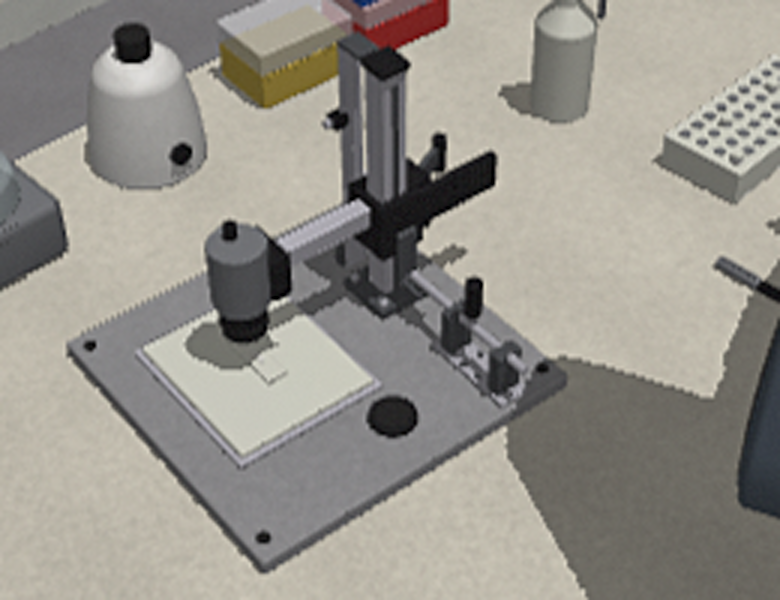

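View pics/top0c.png

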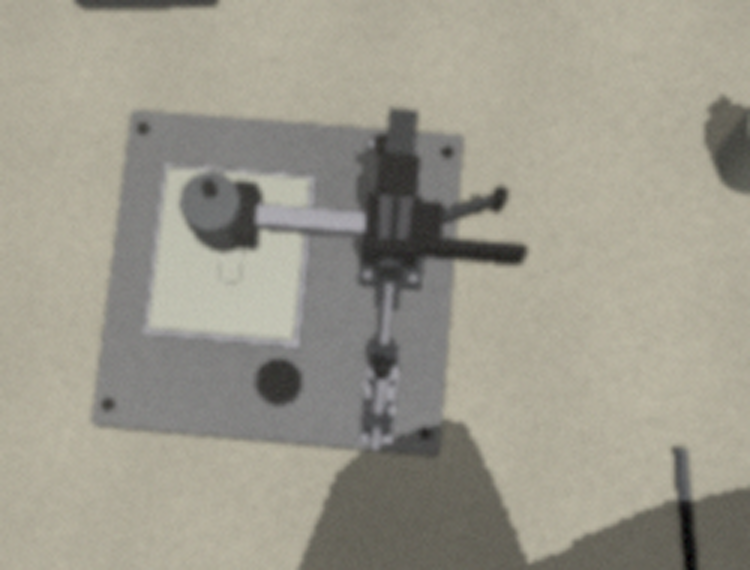

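The side view shows the board at crop corners (68,346), (566,378) and (264,560), with the knob at about (289,208) px. The index clip is at about (241,150) px on the strip. The top view shows the grip reaching right (−y) and the bolt pointing down (−x). Next I'll fit the stand pose from the corners.

```bash
cat > h.py <<'E'
import numpy as np,cv2
from scipy.spatial.transform import Rotation as R
from scipy.optimize import least_squares
from workcell import robot
np.set_printoptions(precision=4,suppress=True)
P={n:robot.camera_params(n) for n in("side","top")}
def proj(n,X):
    p=P[n]; X=np.atleast_2d(X); c=(X-p["position"])@R.from_rotvec(p["rotation"]).as_matrix()
    u=c@p["K"].T; return u[:,:2]/u[:,2:]
def ray(n,uv):
    p=P[n]; d=np.linalg.solve(p["K"],np.array([uv[0],uv[1],1.])); d=R.from_rotvec(p["rotation"]).as_matrix()@d
    return p["position"],d/np.linalg.norm(d)
def w(pose,X):
    X=np.atleast_2d(X); c,s=np.cos(pose[2]),np.sin(pose[2])
    return np.c_[pose[0]+c*X[:,0]-s*X[:,1],pose[1]+s*X[:,0]+c*X[:,1],X[:,2]]
E
python3 - <<'E'
from h import *
obs={"top":[((133,111),(.13,.27)),((463,136),(.13,-.06)),((438,455),(-.185,-.06)),((93,423),(-.185,.27))],
"side":[((68,346),(.13,.27)),((567,376),(-.185,-.06)),((264,559),(-.185,.27))]}
off={"top":(170,100),"side":(130,110)}
def res(q):
    r=[]
    for n in obs:
        for (u,v),(x,y) in obs[n]:
            r.append((proj(n,w(q,[x,y,.018]))[0]-(np.array([(u+.5)/3-.5,(v+.5)/3-.5])+off[n])))
    return np.ravel(r)
s=least_squares(res,[.45,.05,0],loss="soft_l1"); q=s.x; print(q,np.degrees(q[2])); print(res(q).reshape(-1,2))
np.save("pose.npy",q)
pts={"coltop":[0,0,.28],"collar":[0,0,.145],"knobtop":[-.115,0,.118],"grip":[-.017,-.096,.115],"gripend":[-.012,-.116,.135],"pad5":[.041,-.087,.135],"strip":[.05,0,.275]}
ims={n:cv2.imread(f"pics/{n}0.png") for n in P}
big={}
for n in P:
    o=off[n]; im=ims[n][o[1]:o[1]+200,o[0]:o[0]+260]; im=cv2.resize(im,None,fx=3,fy=3,interpolation=cv2.INTER_CUBIC)
    for k,X in pts.items():
        u=proj(n,w(q,X))[0]; print(n,k,u)
        cv2.drawMarker(im,tuple(int(v) for v in (u-o+.5)*3-.5),(0,0,255),0,9,1)
    cv2.imwrite(f"pics/ov_{n}.png",im)
for k,X in pts.items(): print(k,w(q,X)[0])
E
```

```text
[ 0.6203  0.0518 -0.0892] -5.111185558478222
[[-0.6186 -1.0158]
 [ 0.4147 -0.6572]
 [ 0.3751  0.2294]
 [-1.0856  0.1356]
 [-0.3506 -1.3685]
 [ 1.6664 -0.2493]
 [ 0.2508  1.97  ]]
side coltop [258.9096 129.4686]
side collar [259.4094 172.0014]
side knobtop [287.2397 202.8289]
side grip [290.901  169.6431]
side gripend [295.5195 160.1899]
side pad5 [275.1071 154.903 ]
side strip [246.7177 122.0791]
top coltop [302.4541 156.975 ]
top collar [301.1644 173.5014]
top knobtop [297.1732 219.2315]
top grip [336.9132 185.8843]
top gripend [345.6945 182.7634]
top pad5 [335.8139 162.1191]
top strip [304.2515 136.6219]
coltop [0.6203 0.0518 0.28  ]
collar [0.6203 0.0518 0.145 ]
knobtop [0.5058 0.062  0.118 ]
grip [ 0.5948 -0.0424  0.115 ]
gripend [ 0.598  -0.0627  0.135 ]
pad5 [ 0.6534 -0.0386  0.135 ]
strip [0.6701 0.0473 0.275 ]
```

View pics/ov_top.png

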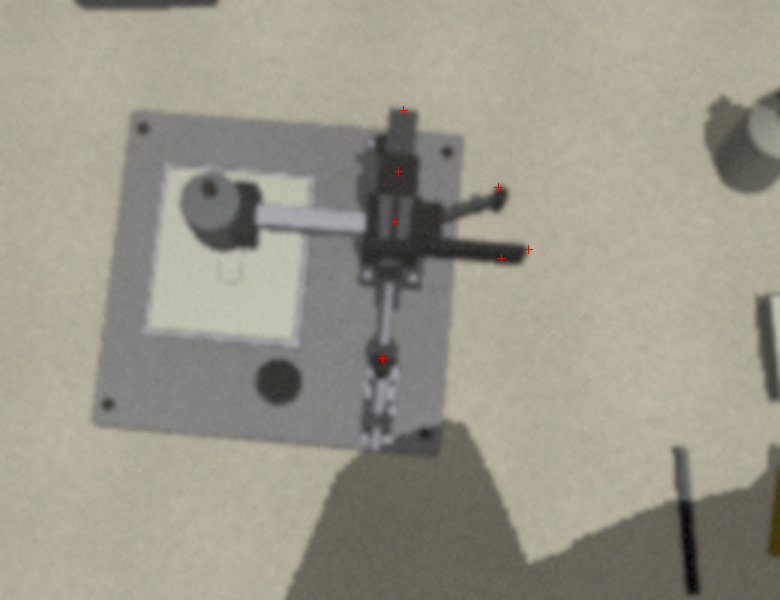

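View pics/ov_side.png

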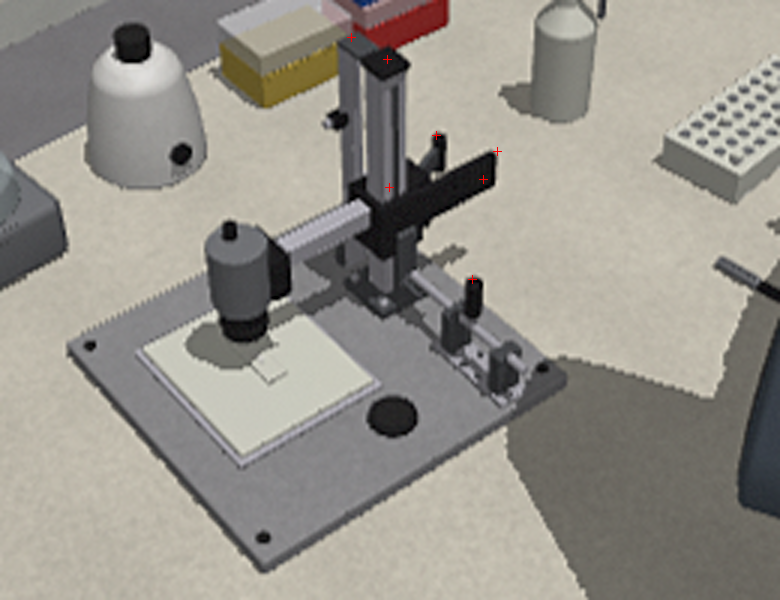

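The fit reprojects onto the column cap, knob, grip end and paddle within 1–2 px (2–3 mm). Next is the move to above the knob, with the jaws along stand x.

```bash
cat >> h.py <<'E'
q=np.load("pose.npy") if __import__("os").path.exists("pose.npy") else None
def plan(Xstand,yaw=True):
    s=robot.get_state(); M=R.from_rotvec(s["orientation"]).as_matrix()
    t=w(q,Xstand)[0]; d=M.T@(t-s["eef_pos"])*1000
    cur=np.arctan2(M[1,1],M[0,1]); turn=-(q[2]-cur)
    print("t",s["time"],"delta tool mm",d,"turn",turn,"target",t, "pos",s["eef_pos"],"Mz",M[:,2])
def stand_of(X):
    c,s_=np.cos(q[2]),np.sin(q[2]); d=np.array(X)[:2]-q[:2]
    return np.array([c*d[0]+s_*d[1],-s_*d[0]+c*d[1],X[2]])
E
python3 -c "
from h import *
plan([-.117,0,.20]);plan([-.117,0,.082])"
```

```text
t 1.2 delta tool mm [ 485.669  -352.3941   31.3139] turn -1.0637864496643559 target [0.5038 0.0622 0.2   ] pos [ 0.2029 -0.457   0.2313] Mz [ 0. -0. -1.]
t 1.2 delta tool mm [ 485.6689 -352.3944  149.3139] turn -1.0637864496643559 target [0.5038 0.0622 0.082 ] pos [ 0.2029 -0.457   0.2313] Mz [ 0. -0. -1.]
```

>>> apply_moves(linear=[[30, -22, 2], [60, -44, 4], [95, -69, 6], [130, -94, 8], [165, -120, 10], [200, -145, 12], [235, -170, 14], [270, -196, 16], [305, -221, 18], [340, -247, 20], [375, -272, 22], [410, -297, 24], [440, -319, 26], [465, -337, 28], [480, -348, 30], [485.7, -352.4, 31], [485.7, -352.4, 31], [485.7, -352.4, 31]], turn=[-0.07, -0.14, -0.21, -0.28, -0.35, -0.42, -0.49, -0.56, -0.63, -0.7, -0.77, -0.84, -0.91, -0.98, -1.04, -1.064, -1.064, -1.064], gripper=[1, 1, 1, 1, 1, 1, 1, 1, 1, 1, 1, 1, 1, 1, 1, 1, 1, 1])

```text
time: 3.0
eef_pos: [0.5034, 0.0615, 0.2004]
orientation: [2.32, 2.118, -0.0]
wrist_force: [0.2, -0.5, 0.2]
gripper_width: 1.002
```

```bash
python3 -c "
from h import *
plan([-.117,0,.082])
for n in P:
    im=robot.camera(n); cv2.imwrite(f'pics/{n}1.png',cv2.resize(im[100:300,150:410,::-1],None,fx=3,fy=3,interpolation=cv2.INTER_CUBIC))"
```

```text
t 3.0 delta tool mm [  0.7227   0.2904 118.4031] turn -0.001567525509886522 target [0.5038 0.0622 0.082 ] pos [0.5034 0.0615 0.2004] Mz [-0.0002 -0.0002 -1.    ]
```

View pics/side1.png

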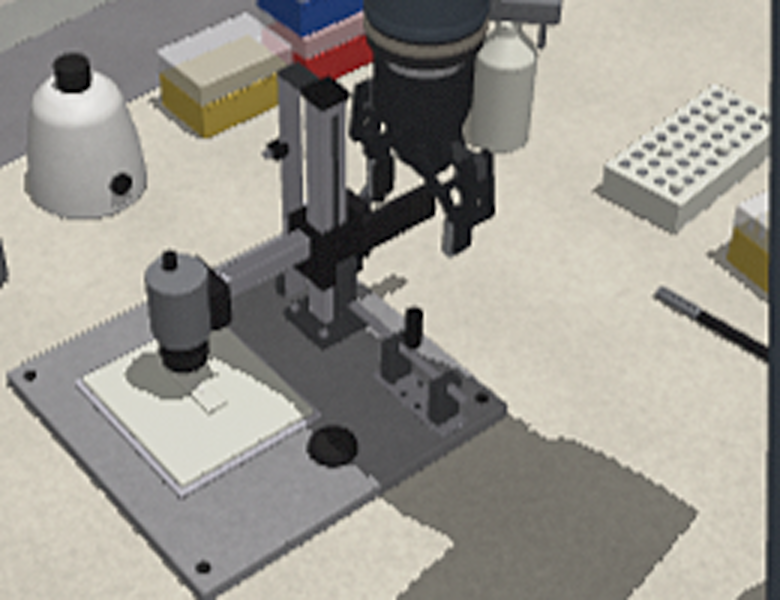

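View pics/top1.png

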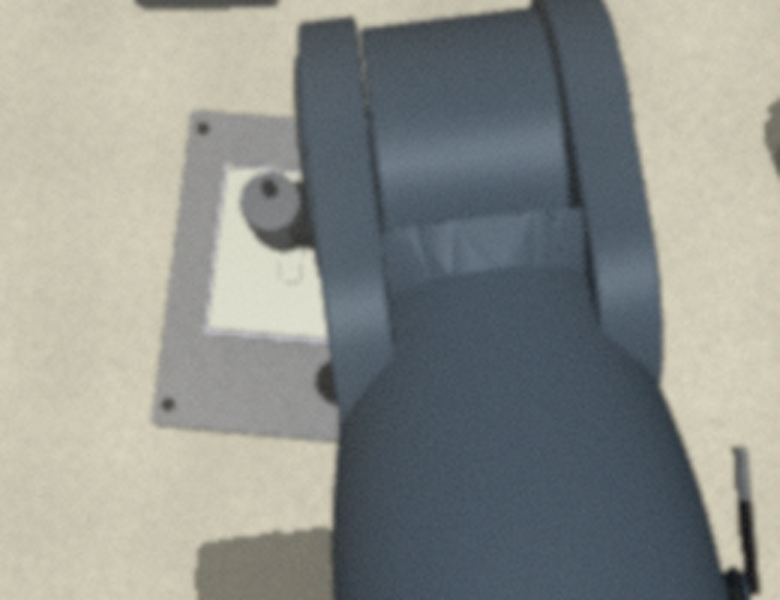

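```bash
python3 -c "
from h import *
im=robot.camera('side'); cv2.imwrite('pics/side1f.png',cv2.resize(im[0:300,150:550,::-1],None,fx=1.9,fy=1.9,interpolation=cv2.INTER_CUBIC))"
```

```text
(no output)
```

View pics/side1f.png

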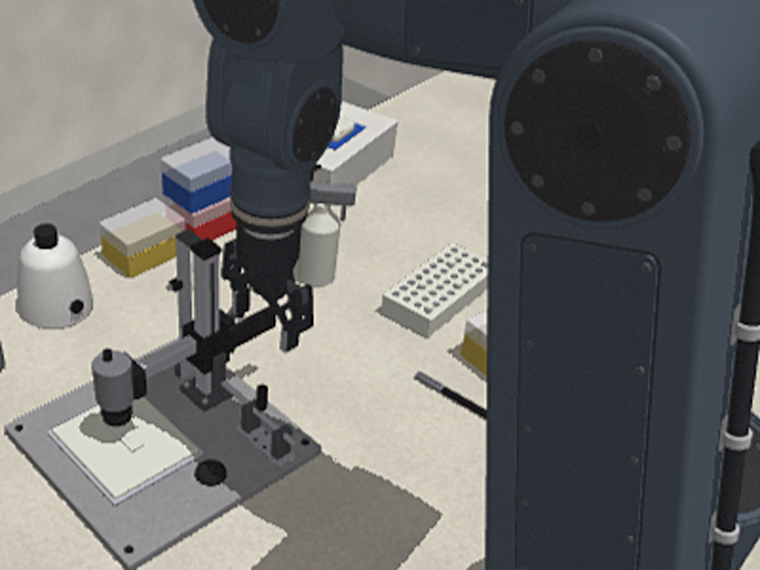

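The hand stands above the knob at crop (414,330), and the wrist has ample room from the column. Next: descend.

>>> apply_moves(linear=[[0.7, 0.3, 20], [0.7, 0.3, 45], [0.7, 0.3, 70], [0.7, 0.3, 90], [0.7, 0.3, 105], [0.7, 0.3, 114], [0.7, 0.3, 118], [0.7, 0.3, 118]], turn=[0, 0, 0, 0, 0, 0, 0, 0], gripper=[1, 1, 1, 1, 1, 1, 1, 1])

```text
time: 3.95
eef_pos: [0.5039, 0.0618, 0.0827]
orientation: [2.32, 2.118, 0.0]
wrist_force: [0.8, -0.6, 0.2]
gripper_width: 1.001
```

```bash
python3 -c "
from h import *
plan([-.117,0,.082])
for n in ['side']:
    im=robot.camera(n); cv2.imwrite(f'pics/{n}2.png',cv2.resize(im[100:300,150:410,::-1],None,fx=3,fy=3,interpolation=cv2.INTER_CUBIC))"
```

```text
t 3.95 delta tool mm [ 0.3722 -0.1951  0.6709] turn -0.00216049919284525 target [0.5038 0.0622 0.082 ] pos [0.5039 0.0618 0.0827] Mz [ 0.0002 -0.0001 -1.    ]
```

View pics/side2.png

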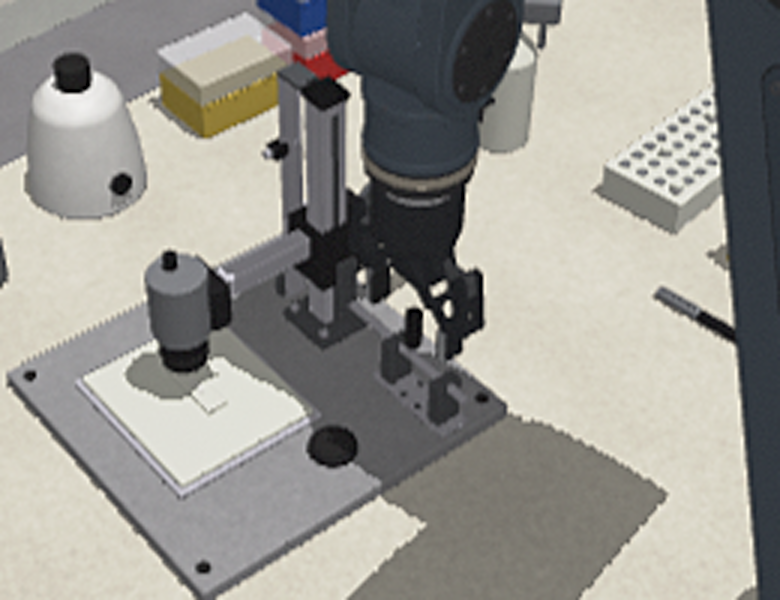

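>>> apply_moves(linear=[[0, 0, 0], [0, 0, 0], [0, 0, 0], [0, 0, 0], [0, 0, 0], [0, 0, 0], [0, 0, 0], [0, 0, 0]], turn=[0, 0, 0, 0, 0, 0, 0, 0], gripper=[-1, -1, -1, -1, -1, -1, -1, -1], squeeze=25)

```text
time: 4.8
eef_pos: [0.5042, 0.0619, 0.0832]
orientation: [2.32, 2.118, 0.001]
wrist_force: [-2.5, -0.5, 5.2]
gripper_width: 0.176
```

```bash
python3 -c "
from h import *
plan([-.117,0,.082])
s=robot.get_state();print(stand_of(s['eef_pos']),s['wrist_force'],s['gripper_width'])
for n in ['side']:
    im=robot.camera(n); cv2.imwrite(f'pics/{n}3.png',cv2.resize(im[100:300,150:410,::-1],None,fx=3,fy=3,interpolation=cv2.INTER_CUBIC))"
```

```text
t 4.8 delta tool mm [ 0.1893 -0.4214  1.1992] turn -0.0019326081492599817 target [0.5038 0.0622 0.082 ] pos [0.5042 0.0619 0.0832] Mz [ 0.0009  0.0001 -1.    ]
[-0.1166 -0.0002  0.0832] [-2.4831 -0.4724  5.1878] 0.17581912028099564
```

View pics/side3.png

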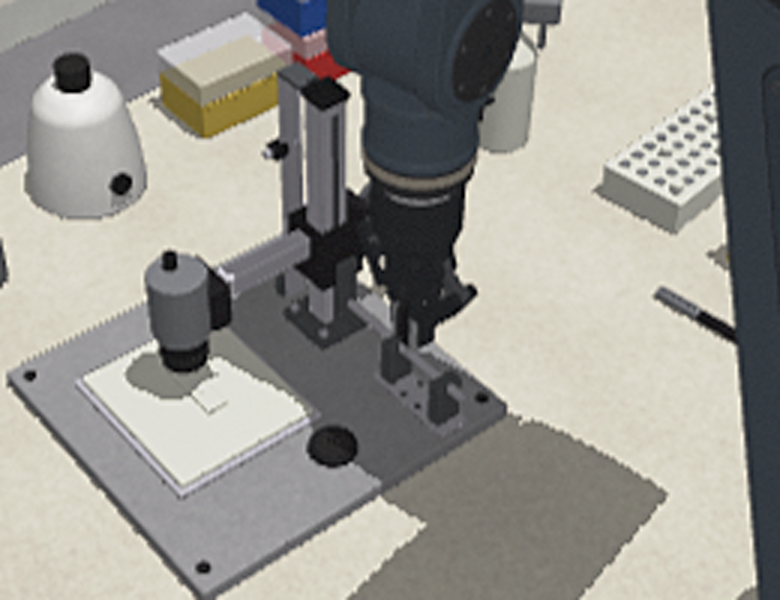

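>>> apply_moves(linear=[[0, -2, 0], [0, -4, 0], [0, -6, 0], [0, -8, 0], [0, -10, 0], [0, -12, 0], [0, -14, 0], [0, -16, 0], [0, -18, 0], [0, -20, 0], [0, -22, 0], [0, -24, 0], [0, -25, 0], [0, -26, 0], [0, -26, 0]], turn=[0, 0, 0, 0, 0, 0, 0, 0, 0, 0, 0, 0, 0, 0, 0], gripper=[-1, -1, -1, -1, -1, -1, -1, -1, -1, -1, -1, -1, -1, -1, -1])

```text
time: 6.35
eef_pos: [0.4781, 0.0643, 0.0831]
orientation: [2.32, 2.118, 0.001]
wrist_force: [0.8, -1.4, 4.1]
gripper_width: 0.179
```

>>> apply_moves(linear=[[0, -1, 0], [0, -2, 0], [0, -3, 0], [0, -3, 0]], turn=[0, 0, 0, 0], gripper=[-1, -1, -1, -1])

```text
time: 6.75
eef_pos: [0.475, 0.0646, 0.0832]
orientation: [2.32, 2.118, 0.001]
wrist_force: [1.0, -1.5, 4.4]
gripper_width: 0.174
```

>>> apply_moves(linear=[[0, -1, 0], [0, -2, 0], [0, -3, 0], [0, -3, 0]], turn=[0, 0, 0, 0], gripper=[-1, -1, -1, -1])

```text
time: 7.15
eef_pos: [0.4718, 0.0649, 0.0832]
orientation: [2.32, 2.118, 0.0]
wrist_force: [0.5, -1.2, 4.7]
gripper_width: 0.178
```

>>> apply_moves(linear=[[0, -1, 0], [0, -2, 0], [0, -2, 0]], turn=[0, 0, 0], gripper=[-1, -1, -1])

```text
time: 7.45
eef_pos: [0.4713, 0.0649, 0.0834]
orientation: [2.319, 2.116, 0.003]
wrist_force: [12.3, -2.8, -5.8]
gripper_width: 0.18
```

>>> apply_moves(linear=[[0, -1, 0], [0, -2, 0], [0, -2, 0]], turn=[0, 0, 0], gripper=[-1, -1, -1])

```text
time: 7.75
eef_pos: [0.4712, 0.0649, 0.0834]
orientation: [2.317, 2.114, 0.007]
wrist_force: [18.3, -4.2, -12.1]
gripper_width: 0.178
```

The bolt met its stop after about 33 mm, with wrist x force rising to 12–18 N. Next: relax, release and check.

>>> apply_moves(linear=[[0, 0, 0], [0, 0, 0], [0, 0, 0], [0, 0, 0], [0, 0, 0], [0, 0, 0], [0, 0, 0]], turn=[0, 0, 0, 0, 0, 0, 0], gripper=[-1, 1, 1, 1, 1, 1, 1])

```text
time: 8.45
eef_pos: [0.4712, 0.065, 0.0834]
orientation: [2.317, 2.114, 0.007]
wrist_force: [0.9, 0.6, -0.8]
gripper_width: 1.002
```

>>> apply_moves(linear=[[0, 0, -15], [0, 0, -40], [0, 0, -75], [0, 0, -110], [0, 0, -117], [0, 0, -117]], turn=[0, 0, 0, 0, 0, 0], gripper=[1, 1, 1, 1, 1, 1])

```text
time: 9.05
eef_pos: [0.4712, 0.0652, 0.2014]
orientation: [2.316, 2.113, 0.01]
wrist_force: [-0.0, -0.7, -0.6]
gripper_width: 0.999
```

```bash
python3 -c "
from h import *
plan([.012,-.093,.20])
plan([.012,-.093,.09])
print(proj('side',w(q,[-.15,0,.118])),proj('side',w(q,[-.115,0,.118])))
for n in ['side']:
    im=robot.camera(n); cv2.imwrite(f'pics/{n}4.png',cv2.resize(im[100:300,150:410,::-1],None,fx=3,fy=3,interpolation=cv2.INTER_CUBIC))"
```

```text
t 9.05 delta tool mm [-92.6917 161.9473   2.7723] turn -0.0023957842480101105 target [ 0.624  -0.0419  0.2   ] pos [0.4712 0.0652 0.2014] Mz [ 0.0088 -0.0005 -1.    ]
t 9.05 delta tool mm [-92.7293 160.975  112.768 ] turn -0.0023957842480101105 target [ 0.624  -0.0419  0.09  ] pos [0.4712 0.0652 0.2014] Mz [ 0.0088 -0.0005 -1.    ]
[[296.2403 210.3022]] [[287.2397 202.8289]]
```

View pics/side4.png

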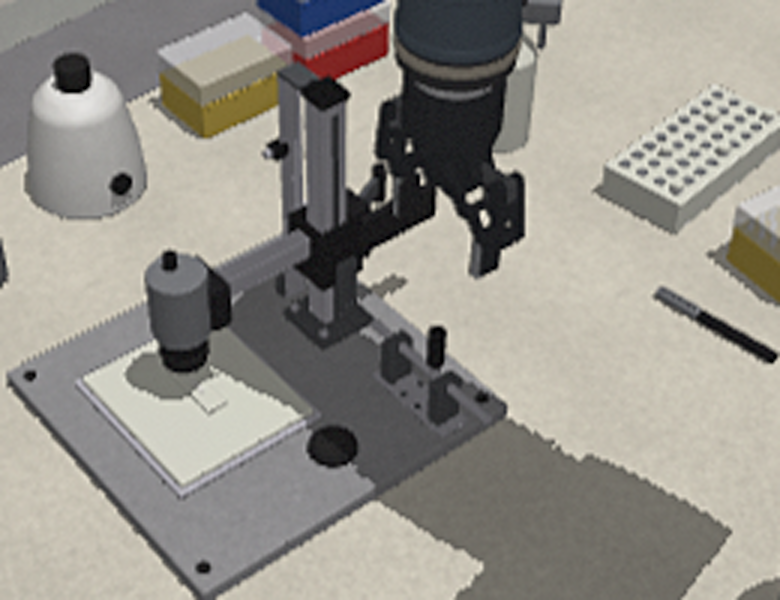

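The knob now stands back against the rear guide block, at crop (436,345). The paddle sits about 9 mm short of its 0.5 rad position, which puts the lever near 0.4 rad. Next I'll go round to above the hand grip, −y first and then +x.

```bash
python3 -c "
from h import *
plan([.0125,-.092,.20])"
```

```text
t 9.1 delta tool mm [-91.5283 163.0887   1.271 ] turn -0.0023623014075272453 target [ 0.6246 -0.041   0.2   ] pos [0.4705 0.0651 0.2001] Mz [ 0.0069 -0.0008 -1.    ]
```

>>> apply_moves(linear=[[-20, 0, 0], [-50, 5, 0], [-80, 20, 0], [-91.7, 50, 0], [-91.7, 85, 1], [-91.7, 115, 1], [-91.7, 140, 2], [-91.7, 156, 2], [-91.7, 162, 2.8], [-91.7, 162.4, 2.8], [-91.7, 162.4, 2.8]], turn=[0, 0, 0, 0, 0, 0, 0, 0, 0, 0, 0], gripper=[1, 1, 1, 1, 1, 1, 1, 1, 1, 1, 1])

```text
time: 10.2
eef_pos: [0.6231, -0.041, 0.1979]
orientation: [2.318, 2.114, 0.006]
wrist_force: [0.4, 0.6, 0.5]
gripper_width: 0.995
```

```bash
python3 -c "
from h import *
plan([.0125,-.092,.0915])
for n in ['side']:
    im=robot.camera(n); cv2.imwrite(f'pics/{n}5.png',cv2.resize(im[60:260,150:410,::-1],None,fx=3,fy=3,interpolation=cv2.INTER_CUBIC))"
```

```text
t 10.2 delta tool mm [  0.1991   0.8983 106.3806] turn -0.0023612857645891466 target [ 0.6246 -0.041   0.0915] pos [ 0.6231 -0.041   0.1979] Mz [ 0.0057 -0.0007 -1.    ]
```

View pics/side5.png

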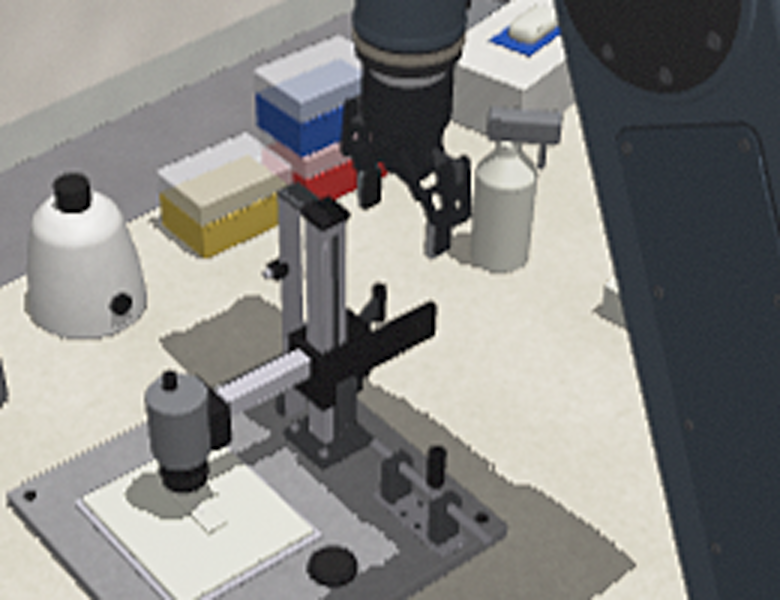

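The open hand is squarely above grip and paddle (paddle at crop (377,300), grip end at (435,315)). Next: descend.

>>> apply_moves(linear=[[0.2, 0.9, 20], [0.2, 0.9, 45], [0.2, 0.9, 65], [0.2, 0.9, 80], [0.2, 0.9, 92], [0.2, 0.9, 101], [0.2, 0.9, 106.4], [0.2, 0.9, 106.4]], turn=[0, 0, 0, 0, 0, 0, 0, 0], gripper=[1, 1, 1, 1, 1, 1, 1, 1])

```text
time: 11.05
eef_pos: [0.6244, -0.041, 0.0916]
orientation: [2.317, 2.114, 0.006]
wrist_force: [-1.3, 0.3, 0.8]
gripper_width: 1.0
```

```bash
python3 -c "
from h import *
plan([.0125,-.092,.0915])
for n in ['side','top']:
    im=robot.camera(n); cv2.imwrite(f'pics/{n}6.png',cv2.resize(im[60:260,150:410,::-1],None,fx=3,fy=3,interpolation=cv2.INTER_CUBIC))"
```

```text
t 11.05 delta tool mm [-0.0253  0.1671  0.1094] turn -0.002337340068694821 target [ 0.6246 -0.041   0.0915] pos [ 0.6244 -0.041   0.0916] Mz [ 0.0059 -0.0007 -1.    ]
```

View pics/side6.png

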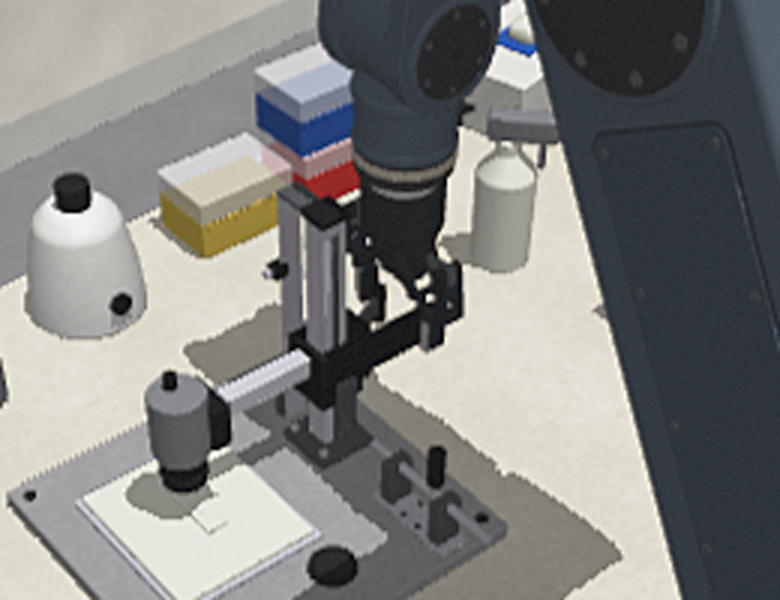

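>>> apply_moves(linear=[[0, 0, 0], [0, 0, 0], [0, 0, 0]], turn=[0, 0, 0], gripper=[0.6, 0.6, 0.6], squeeze=8)

```text
time: 11.45
eef_pos: [0.6251, -0.041, 0.0928]
orientation: [2.317, 2.114, 0.008]
wrist_force: [0.7, 0.3, -0.4]
gripper_width: 0.799
```

>>> apply_moves(linear=[[0, 0, 0], [0, 0, 0], [0, 0, 0]], turn=[0, 0, 0], gripper=[0.5, 0.48, 0.48])

```text
time: 11.75
eef_pos: [0.6251, -0.041, 0.0927]
orientation: [2.317, 2.114, 0.008]
wrist_force: [0.7, -0.4, 0.8]
gripper_width: 0.739
```

>>> apply_moves(linear=[[0, 0, 0], [0, 0, 0], [0, 0, 0]], turn=[0, 0, 0], gripper=[0.44, 0.42, 0.42])

```text
time: 12.05
eef_pos: [0.6257, -0.0411, 0.0931]
orientation: [2.316, 2.113, 0.009]
wrist_force: [5.5, -0.8, 1.5]
gripper_width: 0.709
```

>>> apply_moves(linear=[[0, 0, 0], [0, 0, 0], [0, 0, 0]], turn=[0, 0, 0], gripper=[0.38, 0.36, 0.36])

```text
time: 12.35
eef_pos: [0.6253, -0.0411, 0.0934]
orientation: [2.317, 2.113, 0.008]
wrist_force: [-3.0, -0.4, 9.0]
gripper_width: 0.681
```

```bash
python3 -c "
from h import *
plan([.0125,-.092,.0915]); s=robot.get_state(); print(s['wrist_force'],s['gripper_width'])
for n in ['side']:
    im=robot.camera(n); cv2.imwrite(f'pics/{n}7.png',cv2.resize(im[90:200,210:320,::-1],None,fx=5,fy=5,interpolation=cv2.INTER_CUBIC))"
```

```text
t 12.35 delta tool mm [ 0.0629 -0.7277  1.9377] turn -0.0028836684496161558 target [ 0.6246 -0.041   0.0915] pos [ 0.6253 -0.0411  0.0934] Mz [ 0.0082 -0.0009 -1.    ]
[-3.0002 -0.3884  8.9834] 0.6812141789883147
```

View pics/side7.png

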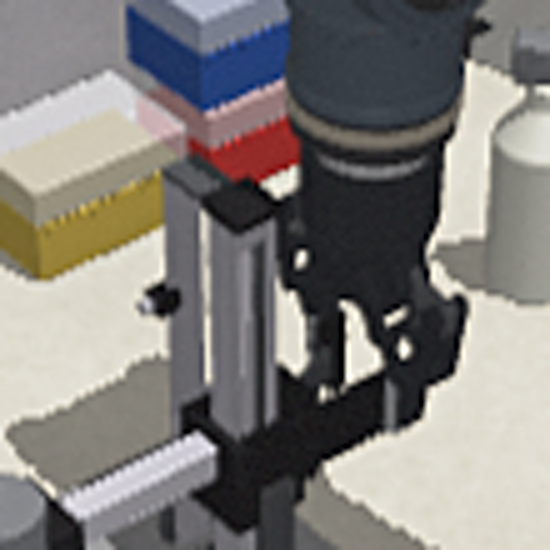

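>>> apply_moves(linear=[[0, 0, 0], [0, 0, 0], [0, 0, 0]], turn=[0, 0, 0], gripper=[0.34, 0.32, 0.32], squeeze=8)

```text
time: 12.7
eef_pos: [0.6245, -0.0411, 0.0937]
orientation: [2.318, 2.113, 0.008]
wrist_force: [-4.2, 0.6, 10.1]
gripper_width: 0.667
```

>>> apply_moves(linear=[[0, 0, -1], [0, 0, -3], [0, 0, -5], [0, 0, -8], [0, 0, -11], [0, 0, -14], [0, 0, -15], [0, 0, -15]], turn=[0, 0, 0, 0, 0, 0, 0, 0], gripper=[0.32, 0.32, 0.32, 0.32, 0.32, 0.32, 0.32, 0.32])

```text
time: 13.5
eef_pos: [0.6242, -0.0413, 0.1089]
orientation: [2.318, 2.113, 0.007]
wrist_force: [-2.0, -5.0, -4.9]
gripper_width: 0.665
```

```bash
python3 -c "
from h import *
plan([.0125,-.092,.0915]); s=robot.get_state(); print(s['wrist_force'],s['gripper_width'])
for n in ['side']:
    im=robot.camera(n); cv2.imwrite(f'pics/{n}8.png',cv2.resize(im[90:200,210:320,::-1],None,fx=5,fy=5,interpolation=cv2.INTER_CUBIC))"
```

```text
t 13.5 delta tool mm [ 0.3093  0.269  17.4458] turn -0.003406115139033758 target [ 0.6246 -0.041   0.0915] pos [ 0.6242 -0.0413  0.1089] Mz [ 0.0067 -0.001  -1.    ]
[-2.0431 -4.969  -4.8718] 0.6653176057990838
```

View pics/side8.png

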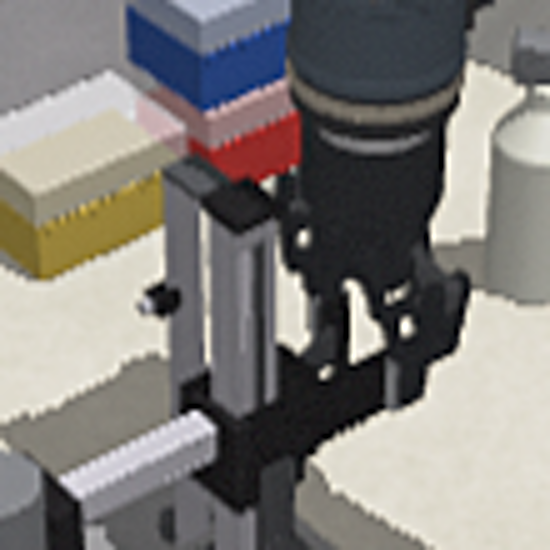

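```bash
python3 - <<'E'
from h import *
im=cv2.imread('pics/top0.png'); cv2.imwrite('pics/top0z.png',cv2.resize(im[130:190,270:350],None,fx=9,fy=9,interpolation=cv2.INTER_CUBIC))
b=proj('side',w(q,[.05,.02,.2]))[0]
for d in np.eye(3)*.02: print(proj('side',w(q,np.array([.05,.02,.2])+d))[0]-b)
for y in (.011,.02,.03):
  for z in (.13,.165,.185,.205,.215): print(y,z,proj('side',w(q,[.05,y,z]))[0],proj('top',w(q,[.05,y,z]))[0])
E
```

```text
[-4.5352 -3.6337]
[-6.2387  2.9224]
[-0.2647 -6.2526]
0.011 0.13 [244.8876 168.6274] [298.4764 156.4064]
0.011 0.165 [244.5038 158.3872] [298.6791 152.0597]
0.011 0.185 [244.2782 152.3665] [298.8012 149.4407]
0.011 0.205 [244.0477 146.218 ] [298.9282 146.7159]
0.011 0.215 [243.9307 143.0946] [298.9937 145.3119]
0.02 0.13 [242.21   169.9449] [295.0626 156.1329]
0.02 0.165 [241.7762 159.6976] [295.1494 151.7789]
0.02 0.185 [241.5211 153.6723] [295.2016 149.1555]
0.02 0.205 [241.2606 147.5187] [295.2559 146.4264]
0.02 0.215 [241.1282 144.3925] [295.284  145.0201]
0.03 0.13 [239.2162 171.4179] [291.2732 155.8292]
0.03 0.165 [238.726 161.163] [291.2313 151.4671]
0.03 0.185 [238.4378 155.1326] [291.2061 148.839 ]
0.03 0.205 [238.1435 148.9734] [291.1798 146.1049]
0.03 0.215 [237.9939 145.8442] [291.1663 144.6961]
```

View pics/top0z.png

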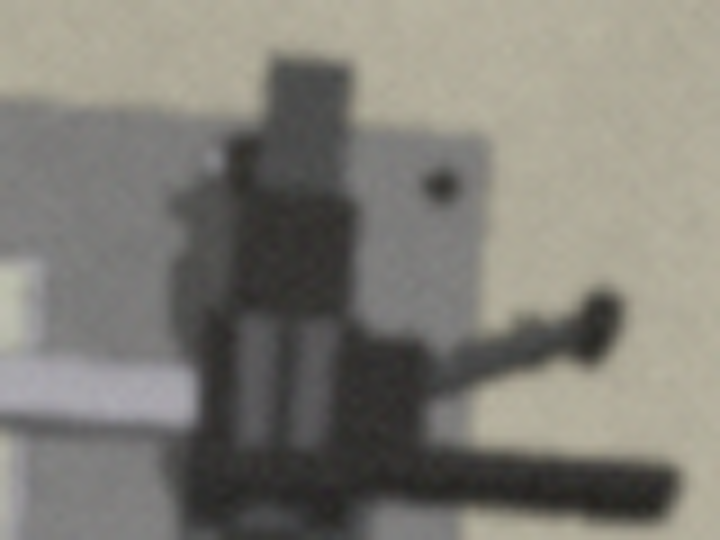

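```bash
python3 - <<'E'
from h import *
im=robot.camera('side'); np.save('s9.npy',im)
cv2.imwrite('pics/side9.png',cv2.resize(im[120:200,225:285,::-1],None,fx=9,fy=7.5,interpolation=cv2.INTER_LANCZOS4))
print(robot.get_state()['eef_pos'])
for l in("index","pointer"):
    for d in robot.outline_of('side',l)[:4]: print(l,d['confidence'],d['centre'],d['region'].sum())
for X in ([.03,0,.13],[.03,0.015,.13],[.025,.025,.16],[.05,.011,.13],[.04,.011,.13]): print(X,(proj('side',w(q,X))[0]-[225,120])*[9,7.5])
E
```

```text
[ 0.6242 -0.0412  0.1089]
pointer 0.61 [137.8, 366.1] 1335
[0.03, 0, 0.13] [248.505  380.3576]
[0.03, 0.015, 0.13] [208.4231 397.0123]
[0.025, 0.025, 0.16] [188.7929 349.4423]
[0.05, 0.011, 0.13] [178.9887 364.7057]
[0.04, 0.011, 0.13] [198.9872 378.5731]
```

View pics/side9.png

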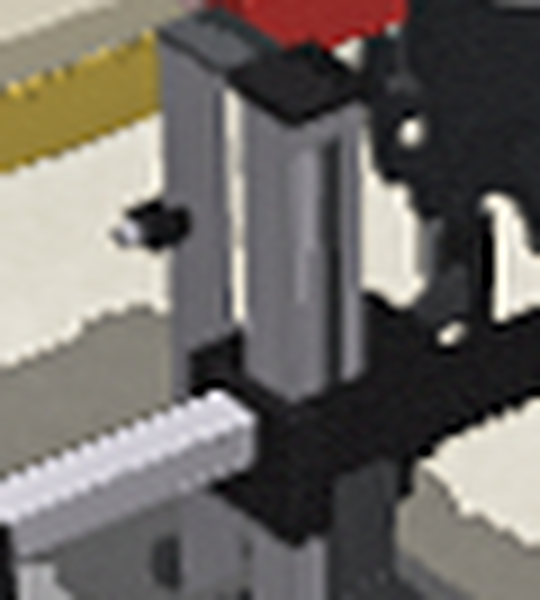

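```bash
python3 - <<'E'
from h import *
c=lambda X:((proj('side',w(q,X))[0]-[225,120])+.5)*[9,7.5]-.5
for n,X in {"cap++":[.0125,.0125,.28],"cap+-":[.0125,-.0125,.28],"cap--":[-.0125,-.0125,.28],"cap-+":[-.0125,.0125,.28],"strip +y top":[.05,.011,.275],"strip -y top":[.05,-.011,.275],"collar ++":[.025,.025,.1604],"collar -+":[-.025,.025,.1604],"collar -+bot":[-.025,.025,.1004],"stripbot":[.05,.011,.018]}.items(): print(n,c(X))
E
```

```text
cap++ [244.8489  70.6405]
cap+- [317.1678  43.4363]
cap-- [373.6653  77.8965]
cap-+ [301.041  105.7274]
strip +y top [167.8102  30.4792]
strip -y top [230.863   7.298]
collar ++ [192.755 351.8  ]
collar -+ [297.8806 424.2021]
collar -+bot [300.2245 554.4164]
stripbot [193.2578 596.2759]
```

The carriage is carried: the collar's far top corner is at crop (190,350), where a mid-height of 130 mm predicts (193,352). The carriage's own pointer is hidden behind the collar. The index tip, at crop (120,232), works out to a height of about 199 mm. Next: raise to just below that and recheck.

>>> apply_moves(linear=[[0, 0, -2], [0, 0, -5], [0, 0, -9], [0, 0, -13], [0, 0, -17], [0, 0, -21], [0, 0, -25], [0, 0, -29], [0, 0, -33], [0, 0, -37], [0, 0, -41], [0, 0, -45], [0, 0, -49], [0, 0, -53], [0, 0, -56], [0, 0, -58], [0, 0, -59], [0, 0, -59]], turn=[0, 0, 0, 0, 0, 0, 0, 0, 0, 0, 0, 0, 0, 0, 0, 0, 0, 0], gripper=[0.32, 0.32, 0.32, 0.32, 0.32, 0.32, 0.32, 0.32, 0.32, 0.32, 0.32, 0.32, 0.32, 0.32, 0.32, 0.32, 0.32, 0.32])

```text
time: 15.5
eef_pos: [0.6241, -0.0412, 0.1684]
orientation: [2.317, 2.112, 0.008]
wrist_force: [2.8, -4.9, -4.9]
gripper_width: 0.658
```

```bash
python3 - <<'E'
from h import *
im=robot.camera('side'); np.save('s10.npy',im)
cv2.imwrite('pics/side10.png',cv2.resize(im[115:195,225:285,::-1],None,fx=10,fy=7.5,interpolation=cv2.INTER_LANCZOS4))
t=robot.camera('top'); cv2.imwrite('pics/top10.png',cv2.resize(t[100:250,220:400,::-1],None,fx=4,fy=4,interpolation=cv2.INTER_CUBIC))
s=robot.get_state();print(s['eef_pos'],stand_of(s['eef_pos']),s['wrist_force'],s['gripper_width'],s['orientation'])
m=.1150+s['eef_pos'][2]-.0937; print('mid',m)
c=lambda X:((proj('side',w(q,X))[0]-[225,115])+.5)*[10,7.5]-.5
for X in ([.025,.025,m+.03],[-.025,.025,m+.03],[-.025,.025,m-.03],[.05,.0275,.199]): print(X,c(X))
E
```

```text
[ 0.6241 -0.0413  0.1684] [ 0.0121 -0.0923  0.1684] [ 2.658  -4.5364 -5.5291] 0.6649111073460172 [2.3175 2.1122 0.0075]
mid 0.18965490507853133
[0.025, 0.025, np.float64(0.21965490507853133)] [207.7836 252.8372]
[-0.025, 0.025, np.float64(0.21965490507853133)] [328.2916 324.5849]
[-0.025, 0.025, np.float64(0.15965490507853133)] [331.0674 463.3707]
[0.05, 0.0275, 0.199] [144.6115 269.2744]
```

View pics/side10.png

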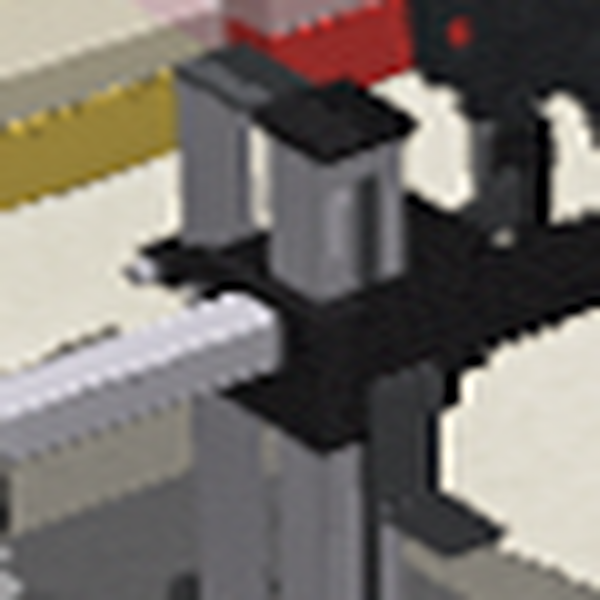

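View pics/top10.png

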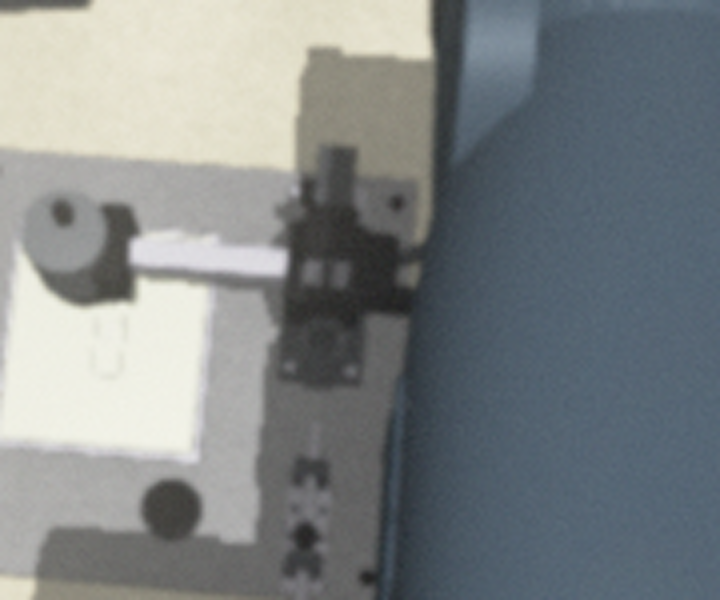

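```bash
python3 - <<'E'
from h import *
im=cv2.imread('pics/side0.png')
cv2.imwrite('pics/side0a.png',cv2.resize(im[118:193,235:310],None,fx=8,fy=8,interpolation=cv2.INTER_LANCZOS4))
c=lambda X:((proj('side',w(q,X))[0]-[235,118])+.5)*[8,8]-.5
for X in ([-.025,.025,.085],[-.025,-.025,.085],[-.025,.025,.145],[.025,.025,.145],[-.017,-.116,.135],[-.017,-.116,.095],[-.007,-.116,.135],[-.0125,.0125,.145],[-.0125,-.0125,.145]): print(X,c(X))
E
```

```text
[-0.025, 0.025, 0.085] [187.3246 641.6712]
[-0.025, -0.025, 0.085] [303.7656 579.7063]
[-0.025, 0.025, 0.145] [185.2747 505.0135]
[0.025, 0.025, 0.145] [ 92.5698 427.6419]
[-0.017, -0.116, 0.135] [497.2225 348.1616]
[-0.017, -0.116, 0.095] [492.3592 438.4283]
[-0.007, -0.116, 0.135] [478.1279 333.9053]
[-0.0125, 0.0125, 0.145] [192.0895 469.9303]
[-0.0125, -0.0125, 0.145] [252.0404 439.4583]
```

View pics/side0a.png

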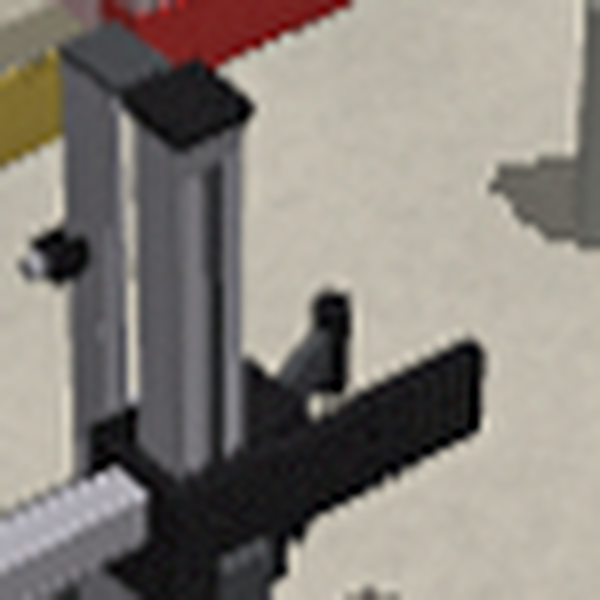

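```bash
cat > fit.py <<'E'
from h import *
obs={"top":[((133,111),(.13,.27)),((463,136),(.13,-.06)),((438,455),(-.185,-.06)),((93,423),(-.185,.27))],
"side":[((68,346),(.13,.27)),((567,376),(-.185,-.06)),((264,559),(-.185,.27))]}
off={"top":(170,100),"side":(130,110)}
L=[]
for n in obs:
    for (u,v),(x,y) in obs[n]: L.append((n,[(u+.5)/3-.5+off[n][0],(v+.5)/3-.5+off[n][1]],[x,y,.018]))
f=lambda u,v:[(u+.5)/8-.5+235,(v+.5)/8-.5+118]
L.append(("side",f(188.2,104.5),[0,0,.28]))
L.append(("side",f(62,48),[.05,.011,.275]))
g=lambda u,v:[(u+.5)/9-.5+270,(v+.5)/9-.5+130]
L.append(("top",g(296,252),[0,0,.28]))
def pj(n,X,e):
    p=P[n]; Rm=R.from_rotvec(p["rotation"]).as_matrix()@R.from_rotvec(e[3:]).as_matrix()
    c=(X-p["position"]-e[:3])@Rm; u=c@p["K"].T; return u[:,:2]/u[:,2:]
def res(a):
    q_=a[:3]; r=[]
    for n,o,X in L:
        e=a[3:9] if n=="side" else a[9:15]
        r+=list(pj(n,w(q_,X),e)[0]-o)
    for i in(3,9): r+=list(a[i:i+3]/.002*.7)+list(a[i+3:i+6]/.002*.7)
    return np.array(r)
s=least_squares(res,np.r_[q,np.zeros(12)])
np.save("fit.npy",s.x)
if __name__=="__main__":
    print(s.x[:3],s.x[3:9],s.x[9:]); print(s.fun[:2*len(L)].reshape(-1,2))
E
python3 fit.py
```

```text
[ 0.623   0.0507 -0.0876] [-0.0011  0.0005  0.0017  0.0011  0.0003  0.0004] [ 0.0011 -0.0005  0.0019  0.0016  0.0001 -0.0001]
[[-0.4051 -0.5162]
 [ 0.4163 -0.338 ]
 [ 0.5857  0.3262]
 [-0.6976  0.4339]
 [-0.7399 -1.188 ]
 [ 0.8518 -0.3715]
 [-0.1625  1.7514]
 [ 0.0392 -0.8935]
 [ 0.1453  0.3775]
 [ 0.1804 -0.3529]]
```

```bash
cat > ov.py <<'E'
import sys
from fit import *
a=np.load("fit.npy")
def S(X): return pj("side",w(a[:3],X),a[3:9])
def overlay(im,m,idx,fn,o=(225,110),sz=(80,85),k=8):
    b=cv2.resize(im[o[1]:o[1]+sz[1],o[0]:o[0]+sz[0],::-1],None,fx=k,fy=k,interpolation=cv2.INTER_LANCZOS4)
    T=lambda X:tuple(int(round(v)) for v in ((S(X)[0]-o)+.5)*k-.5)
    def box(lo,hi,col):
        C=[[ (lo,hi)[i][0],(lo,hi)[j][1],(lo,hi)[l][2]] for i in(0,1) for j in(0,1) for l in(0,1)]
        for p in range(8):
            for d in(1,2,4):
                if not p&d: cv2.line(b,T(C[p]),T(C[p|d]),col,1)
    box([-.025,-.025,m-.03],[.025,.025,m+.03],(0,0,255))
    box([-.017,-.116,m-.02],[-.007,-.025,m+.02],(0,255,255))
    box([-.0125,-.0125,.018],[.0125,.0125,.28],(0,255,0))
    box([.049,-.011,.1],[.051,.011,.275],(255,0,0))
    cv2.drawMarker(b,T([.05,.0275,idx]),(255,0,255),0,10,1)
    cv2.imwrite(fn,b)
E
python3 - <<'E'
from ov import *
overlay(np.load("s10.npy"),.1897,.199,"pics/ov10.png")
E
```

```text
(no output)
```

View pics/ov10.png

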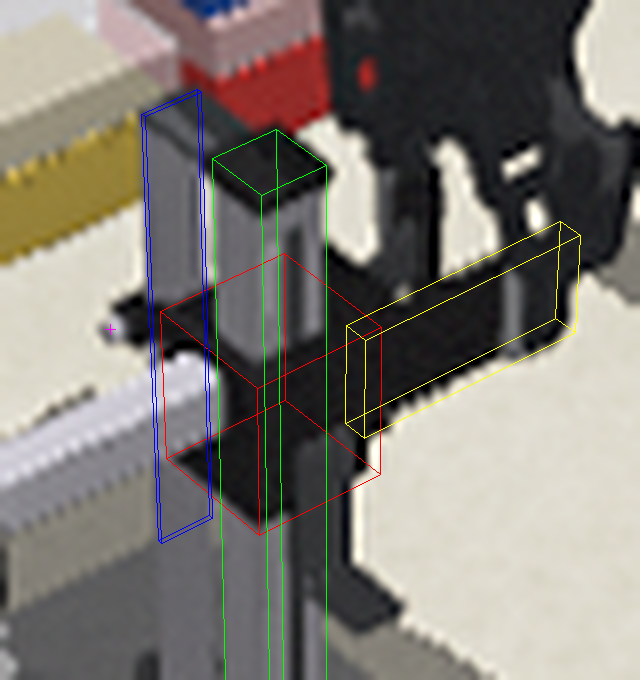

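```bash
python3 - <<'E'
from ov import *
im=np.load("s10.npy").astype(float).mean(2); print(im[145:157,233:250].astype(int))
im=np.load("s9.npy").astype(float).mean(2); print(im[145:157,233:250].astype(int))
t=cv2.imread('pics/top0.png').astype(float).mean(2); print(t[143:153,287:302].astype(int))
E
```

```text
[[212 210 210 213 215 215 215 220 232 196 110  99 103 105 107 107 108]
 [212 210 210 211 215 218 228 186 161  92  99 110 109 109 114  91  75]
 [211 211 209 210 216 197 159  93  19   0  71  75  81  89  82  47  23]
 [212 211 210 213 221 179  53  11  21  20  28  18  33  49  24  18  23]
 [211 212 212 215 222 194 132  54  35  28  26  24  26  36  35  35  25]
 [212 214 213 217 175 169 201 112  39  23  24  25  21  25  33  39  33]
 [211 212 213 217 145 108 185 119  37  16  16  25  22  20  21  31  40]
 [210 210 211 215 203 112 146 113  32   1  42  48  38  24  15  16  25]
 [213 214 213 213 219 192 196 195 144  92 136 106  51  12   5  12   9]
 [213 215 214 212 214 216 220 223 209 195 172 113  33  23 191 186 143]
 [215 214 213 214 211 211 214 215 217 224 164 128 187 173 223 222 203]
 [216 214 213 213 211 210 213 210 211 213 212 188 222 214 208 206 210]]
[[214 213 213 214 217 214 218 222 233 196 112 101 104 105 105 102  92]
 [213 213 211 212 214 220 230 189 167  93 100 109 109 106 106 102  94]
 [212 211 210 213 217 199 161  94  21   1  72  78  75 108 107 103  95]
 [215 213 212 214 222 180  52   9 
[... 536 characters left out ...]
219 215 214 214 212 213 215 214 215 224 171 104 102 105 105 104  98]]
[[125 126 128 131 131 128 129 128 126 125 124 115  94  77  75]
 [123 123 121 123 125 123 122 116 111 101  97  93  81  77  73]
 [124 124 121 124 123 122 114 105  87  72  67  66  73  75  73]
 [125 122 122 124 120 120 120 104  73  55  50  57  69  75  74]
 [122 124 122 123 117 121 131 114  72  51  54  60  75  76  77]
 [121 124 125 120 116 114 122 109  70  55  53  65  75  78  78]
 [123 123 123 118 109  99  98  88  62  51  49  63  73  75  73]
 [120 114 116 112 100  89  79  76  64  49  48  59  66  69  70]
 [119 112 101  95  87  79  79  75  66  54  52  52  55  58  57]
 [120 106  90  85  82  82  81  77  70  62  54  51  52  51  54]]
```

```bash
python3 - <<'E'
from ov import *
def tri(us,ut,fix=None):
    def r(X):
        if fix is not None: X=[fix,X[1],X[2]]
        return np.r_[S(X)[0]-us,pj("top",w(a[:3],X),a[9:])[0]-ut]
    s=least_squares(r,[.05,.027,.2]); return s.x,s.fun
for us in ([237.8,151.1],[238.2,151.0]):
  for ut in ([292.4,147.1],[292.8,147.1],[292.4,146.7],[292.4,147.5]):
    print(us,ut,*tri(us,ut),tri(us,ut,.05)[0])
E
```

```text
[237.8, 151.1] [292.4, 147.1] [0.0516 0.0277 0.1967] [ 0.1229  0.0376 -0.0733 -0.0973] [0.05   0.0281 0.1985]
[237.8, 151.1] [292.8, 147.1] [0.0522 0.0269 0.1959] [ 0.2378  0.0728 -0.1418 -0.1883] [0.05   0.0275 0.1983]
[237.8, 151.1] [292.4, 146.7] [0.0525 0.0275 0.1963] [-0.0296 -0.0091  0.0177  0.0234] [0.05   0.0283 0.199 ]
[237.8, 151.1] [292.4, 147.5] [0.0507 0.0278 0.1972] [ 0.2755  0.0843 -0.1642 -0.2181] [0.05  0.028 0.198]
[238.2, 151.0] [292.4, 147.1] [0.051  0.0274 0.1974] [-0.0551 -0.0168  0.0328  0.0436] [0.05   0.0277 0.1985]
[238.2, 151.0] [292.8, 147.1] [0.0516 0.0266 0.1966] [ 0.0598  0.0183 -0.0357 -0.0473] [0.05   0.0271 0.1984]
[238.2, 151.0] [292.4, 146.7] [0.0519 0.0272 0.197 ] [-0.2076 -0.0636  0.1237  0.1643] [0.05   0.0278 0.1991]
[238.2, 151.0] [292.4, 147.5] [0.0501 0.0275 0.1979] [ 0.0975  0.0298 -0.0581 -0.0772] [0.05   0.0275 0.198 ]
```

```bash
python3 - <<'E'
from ov import *
s0=cv2.imread('pics/side0.png')[:,:,::-1].copy(); s9=np.load('s9.npy'); s10=np.load('s10.npy')
# patch: bar end / collar near point (-.005,.03,m) and camera
def match(A,B,c,h=9,sr=30):
    c=np.round(c).astype(int); t=A[c[1]-h:c[1]+h+1,c[0]-h:c[0]+h+1]
    W=B[c[1]-h-sr:c[1]+h+sr+1,c[0]-h-sr//2:c[0]+h+sr//2+1]
    r=cv2.matchTemplate(W,t,cv2.TM_CCOEFF_NORMED); _,mx,_,l=cv2.minMaxLoc(r)
    y,x=l[1],l[0]; sub=0
    if 0<y<r.shape[0]-1: d=r[y-1,x]-2*r[y,x]+r[y+1,x]; sub=.5*(r[y-1,x]-r[y+1,x])/d
    return np.array([x-sr//2,y-sr+sub]),mx
for name,y in (("bar",.04),("bar2",.06),("cam",.13)):
    P0=S([0,y,.115])[0]
    for nm,B in(("9",s9),("10",s10)):
        d,mx=match(s0,B,P0)
        zs=np.arange(.1,.24,.0005); v=S(np.c_[zs*0,zs*0+y,zs])[:,1]
        z=np.interp(P0[1]+d[1],v[::-1],zs[::-1]); print(name,nm,d,mx,"m",z)
E
```

```text
bar 9 [ 0.     -4.0069] 0.9561195969581604 m 0.1290142725887619
bar 10 [ -1.     -22.1928] 0.9236147999763489 m 0.19013394968517797
bar2 9 [ 0.    -4.108] 0.9162509441375732 m 0.1293497474506664
bar2 10 [ -2.     -22.0838] 0.8755191564559937 m 0.18968556856587096
cam 9 [ 0.     -4.1632] 0.9454251527786255 m 0.12949413339423316
cam 10 [ -2.     -22.0009] 0.8766619563102722 m 0.1891271754761089
```

Template matches on bar and camera give a carriage mid-height of 189–190 mm, which agrees with arm travel (189.7 mm). Triangulation puts the index tip at about 198 mm. Next: raise 8.5 mm more.

>>> apply_moves(linear=[[0, 0, -1], [0, 0, -3], [0, 0, -5], [0, 0, -7], [0, 0, -8], [0, 0, -8.6], [0, 0, -8.6]], turn=[0, 0, 0, 0, 0, 0, 0], gripper=[0.32, 0.32, 0.32, 0.32, 0.32, 0.32, 0.32])

```text
time: 16.3
eef_pos: [0.6241, -0.0413, 0.1771]
orientation: [2.317, 2.112, 0.008]
wrist_force: [1.4, -4.8, -4.9]
gripper_width: 0.662
```

```bash
cat > chk.py <<'E'
from ov import *
def match(A,B,c,h=9,sr=34):
    c=np.round(c).astype(int); t=A[c[1]-h:c[1]+h+1,c[0]-h:c[0]+h+1]
    W=B[c[1]-h-sr:c[1]+h+sr+1,c[0]-h-sr//2:c[0]+h+sr//2+1]
    r=cv2.matchTemplate(W,t,cv2.TM_CCOEFF_NORMED); _,mx,_,l=cv2.minMaxLoc(r)
    y,x=l[1],l[0]; sub=0
    if 0<y<r.shape[0]-1: d=r[y-1,x]-2*r[y,x]+r[y+1,x]; sub=.5*(r[y-1,x]-r[y+1,x])/d
    return np.array([x-sr//2,y-sr+sub]),mx
def heights(B):
    s10=np.load('s10.npy'); out=[]
    for y in (.04,.06,.13):
        P0=S([0,y,.1895])[0]; d,mx=match(s10,B,P0,sr=14)
        zs=np.arange(.1,.24,.0005); v=S(np.c_[zs*0,zs*0+y,zs])[:,1]
        out.append((round(float(np.interp(P0[1]+d[1],v[::-1],zs[::-1])),4),round(float(mx),2)))
    return out
if __name__=="__main__":
    im=robot.camera('side'); s=robot.get_state(); np.save('last.npy',im)
    print(s['time'],s['eef_pos'],stand_of(s['eef_pos']),s['wrist_force'],s['gripper_width'])
    print("mid by vision",heights(im))
    overlay(im,.198,.198,sys.argv[1])
E
python3 chk.py pics/ov11.png
```

```text
16.35 [ 0.6241 -0.0413  0.1771] [ 0.0121 -0.0923  0.1771] [ 2.3439 -4.7389 -4.7546] 0.6583184990005885
mid by vision [(0.1979, 0.98), (0.199, 0.93), (0.1985, 0.95)]
```

View pics/ov11.png

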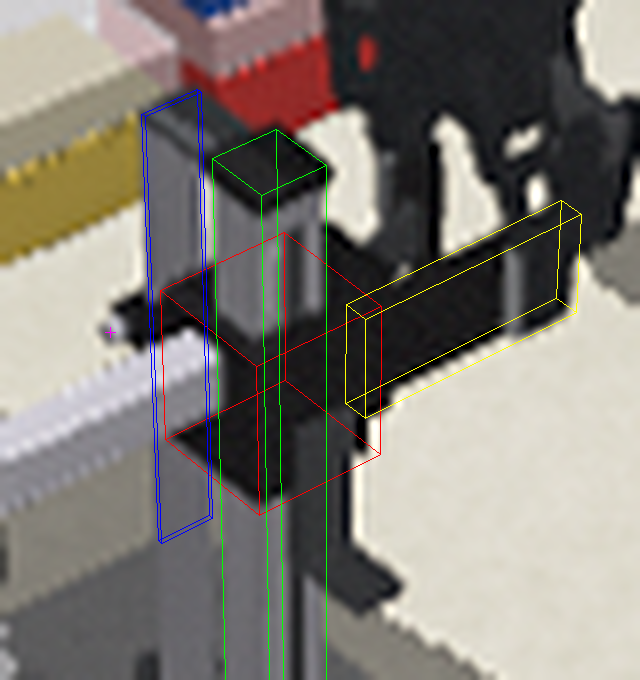

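Mid-height is about 198.3 mm, level with the index. Next: squeeze the lever shut in stages, shifting the hand −x and slightly up to offset the pad swing.

>>> apply_moves(linear=[[0, -0.3, -0.2], [0, -0.9, -0.4], [0, -1.5, -0.7], [0, -2.1, -0.9], [0, -2.7, -1.1], [0, -3.3, -1.4], [0, -3.9, -1.6], [0, -4.5, -1.8], [0, -5.1, -2.0], [0, -5.7, -2.2], [0, -6.0, -2.3], [0, -6.0, -2.3]], turn=[0, 0, 0, 0, 0, 0, 0, 0, 0, 0, 0, 0], gripper=[0.3, 0.27, 0.24, 0.21, 0.18, 0.15, 0.12, 0.09, 0.06, 0.03, 0.02, 0.02], squeeze=24)

```text
time: 17.55
eef_pos: [0.6178, -0.0408, 0.1792]
orientation: [2.318, 2.112, 0.007]
wrist_force: [-0.5, -5.5, -6.6]
gripper_width: 0.518
```

```bash
python3 chk.py pics/ov12.png
```

```text
17.6 [ 0.6178 -0.0408  0.1792] [ 0.0057 -0.0924  0.1792] [-0.3221 -5.189  -6.5341] 0.511422711222461
mid by vision [(0.1978, 0.97), (0.1987, 0.93), (0.198, 0.94)]
```

View pics/ov12.png

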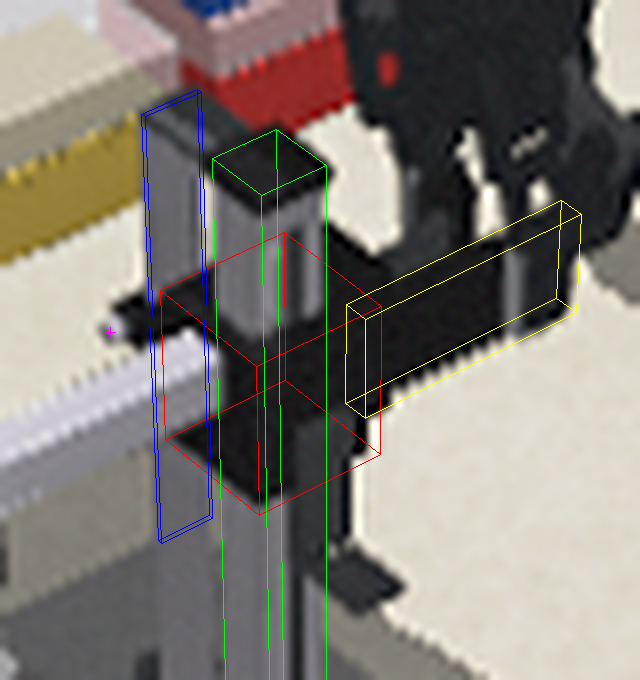

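The height held at 198 mm and the net side force is about 0. Next, the second half.

>>> apply_moves(linear=[[0, -0.5, -0.1], [0, -1.1, -0.3], [0, -1.7, -0.5], [0, -2.3, -0.6], [0, -2.9, -0.8], [0, -3.5, -0.9], [0, -4.1, -1.1], [0, -4.7, -1.2], [0, -5.3, -1.3], [0, -5.8, -1.4], [0, -6.1, -1.5], [0, -6.1, -1.5]], turn=[0, 0, 0, 0, 0, 0, 0, 0, 0, 0, 0, 0], gripper=[-0.01, -0.04, -0.07, -0.1, -0.13, -0.16, -0.19, -0.22, -0.25, -0.27, -0.29, -0.29], squeeze=24)

```text
time: 18.8
eef_pos: [0.6112, -0.0403, 0.1804]
orientation: [2.318, 2.113, 0.005]
wrist_force: [-2.4, -6.0, -6.0]
gripper_width: 0.362
```

```bash
python3 chk.py pics/ov13.png
```

```text
18.85 [ 0.6112 -0.0403  0.1804] [-0.0009 -0.0925  0.1804] [-1.8554 -6.0187 -6.7651] 0.3620291996964135
mid by vision [(0.1974, 0.97), (0.1991, 0.94), (0.1976, 0.93)]
```

>>> apply_moves(linear=[[0, -0.2, 0], [0, -0.4, -0.1], [0, -0.5, -0.1], [0, -0.6, -0.1], [0, -0.6, -0.1], [0, -0.6, -0.1]], turn=[0, 0, 0, 0, 0, 0], gripper=[-0.32, -0.35, -0.4, -0.5, -0.6, -0.6], squeeze=25)

```text
time: 19.45
eef_pos: [0.6104, -0.0403, 0.1805]
orientation: [2.318, 2.113, 0.005]
wrist_force: [-2.2, -5.3, -5.6]
gripper_width: 0.34
```

```bash
python3 chk.py pics/ov14.png
```

```text
19.5 [ 0.6104 -0.0403  0.1805] [-0.0017 -0.0926  0.1805] [-2.0923 -4.3143 -5.517 ] 0.3360988080458484
mid by vision [(0.1971, 0.98), (0.1964, 0.94), (0.1974, 0.93)]
```

View pics/ov14.png

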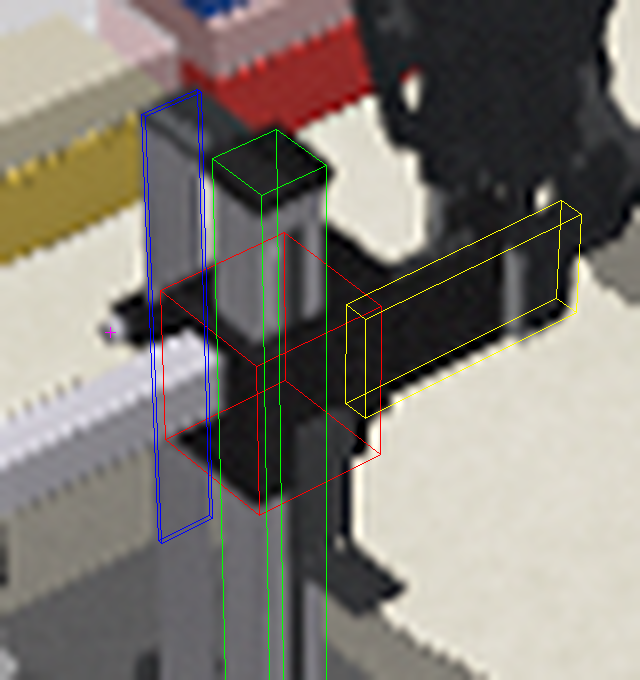

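>>> apply_moves(linear=[[0, 0, 0], [0, 0, 0], [0, 0, 0], [0, 0, 0], [0, 0, 0]], turn=[0, 0, 0, 0, 0], gripper=[-0.7, -0.7, -0.7, -0.7, -0.7], squeeze=30)

```text
time: 20.0
eef_pos: [0.6102, -0.0403, 0.1805]
orientation: [2.318, 2.113, 0.005]
wrist_force: [-2.1, -4.1, -4.6]
gripper_width: 0.33
```

```bash
python3 chk.py pics/ov15.png; python3 - <<'E'
from ov import *
im=np.load('last.npy'); s0=cv2.imread('pics/side0.png')[:,:,::-1]
print(im.astype(float).mean(2)[145:155,234:244].astype(int))
cv2.imwrite('pics/side15.png',cv2.resize(im[90:290,150:410,::-1],None,fx=3,fy=3,interpolation=cv2.INTER_CUBIC))
E
```

```text
20.05 [ 0.6102 -0.0403  0.1805] [-0.0019 -0.0926  0.1805] [-1.5224 -3.565  -4.3587] 0.32954815778931673
mid by vision [(0.1971, 0.98), (0.1963, 0.94), (0.1974, 0.93)]
[[211 210 212 213 212 216 220 230 194 110]
 [210 210 210 212 218 227 184 163  91  98]
 [210 207 210 214 196 159  90  19   2  73]
 [211 209 213 221 177  53   8  23  20  32]
 [212 211 215 223 195 133  51  34  25  29]
 [213 213 217 174 166 201 113  40  22  25]
 [212 212 216 144 108 185 121  39  17  20]
 [211 210 214 201 111 144 113  28   0  34]
 [212 213 212 218 191 197 195 144  87 141]
 [213 211 213 213 215 219 222 202 196 199]]
```

View pics/side15.png

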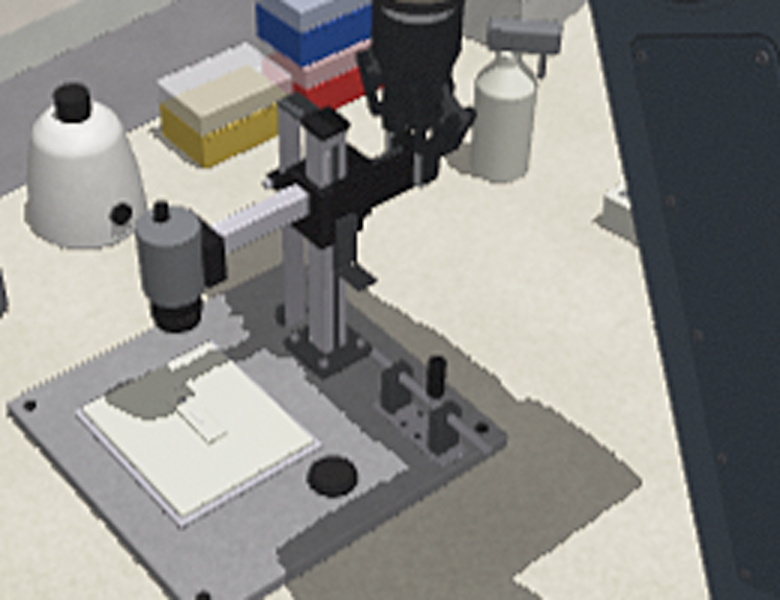

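```bash
python3 - <<'E'
from ov import *
def edge(im,m):
    g=im.astype(float).mean(2); out=[]
    for u in range(273,287):
        ys=np.linspace(-.116,-.03,200); pr=S(np.c_[ys*0-.017,ys,ys*0+m-.02]); o=np.argsort(pr[:,0])
        v=np.interp(u,pr[o,0],pr[o,1]); r=np.arange(int(v)-4,int(v)+6); col=g[r,u]
        k=np.where((col[:-1]<115)&(col[1:]>=115))[0]
        if len(k): k=k[-1]; e=r[k]+(115-col[k])/(col[k+1]-col[k]); out.append(e-v)
    return np.round(out,2)
def top(im,m):
    g=im.astype(float).mean(2); out=[]
    for u in range(275,292):
        ys=np.linspace(-.116,-.03,200); pr=S(np.c_[ys*0-.007,ys,ys*0+m+.02]); o=np.argsort(pr[:,0])
        v=np.interp(u,pr[o,0],pr[o,1]); r=np.arange(int(v)-5,int(v)+5); col=g[r,u]
        k=np.where((col[:-1]>=115)&(col[1:]<115))[0]
        if len(k): k=k[-1]; e=r[k]+(115-col[k])/(col[k+1]-col[k]); out.append(e-v)
    return np.round(out,2)
s0=cv2.imread('pics/side0.png')[:,:,::-1]
for n,im,m in (("s0",s0,.115),("s9",np.load('s9.npy'),.1302),("s10",np.load('s10.npy'),.1897),("last",np.load('last.npy'),.197)): print(n,edge(im,m),np.median(edge(im,m)))
print(top(s0,.115))
E
```

```text
s0 [-0.43 -1.24 -1.44 -1.16 -1.38 -1.1  -1.33 -1.06 -1.34 -1.   -1.56 -0.97
 -1.45 -1.37] -1.2850000000000001
s9 [ 4.13 -1.23 -1.34 -1.15 -1.43 -1.11 -1.66 -1.09 -1.64 -1.02 -1.53 -1.66
 -1.49 -1.63] -1.385
s10 [ 0.45 -1.08 -1.65 -1.07 -1.61 -1.02 -1.62 -1.06 -1.58 -1.69 -1.54 -1.69
 -1.54 -1.67] -1.56
last [ 0.16 -1.57 -1.38 -1.53 -1.37 -1.54 -1.37 -1.53 -1.36 -1.53 -1.4  -1.56
 -1.38 -1.53] -1.4649999999999999
[-0.47 -0.28 -0.27 -0.3  -0.11 -0.28 -0.1  -0.24 -0.08 -0.2  -0.05 -0.19
 -0.05 -0.15  0.01 -0.13]
```

>>> apply_moves(linear=[[0, 0, 0], [0, 0, 0], [0, 0, 0], [0, 0, 0], [0, 0, 0], [0, 0, 0]], turn=[0, 0, 0, 0, 0, 0], gripper=[-0.7, -0.7, -0.7, -0.7, -0.7, -0.7], squeeze=30)

```text
time: 20.65
eef_pos: [0.6102, -0.0403, 0.1805]
orientation: [2.318, 2.113, 0.005]
wrist_force: [-1.1, -4.7, -5.1]
gripper_width: 0.334
```

```bash
python3 chk.py pics/ov16.png
```

```text
20.7 [ 0.6102 -0.0403  0.1805] [-0.0019 -0.0926  0.1805] [-0.6436 -4.2076 -4.899 ] 0.33029164295599656
mid by vision [(0.1971, 0.98), (0.1963, 0.94), (0.1974, 0.93)]
```

```bash
python3 -c "
from workcell import robot
print(robot.close_job()); s=robot.get_state(); print(s['time'],s['gripper_width'],s['eef_pos'])"
```

```text
the job is handed in; nothing more can be done
None
the job is handed in; nothing more can be done
```

I handed the job in at about 20.7 s with the hand still squeezing the grip and lever together at the mark (30 N set).

- **Transport bolt:** I pulled it back about 33 mm until it met its stop, with the wrist force rising to 12–18 N. The later pictures show the knob back against the rear guide block.
- **Lift:** I took the hand grip with the lever open at 8 N and raised the carriage. Arm travel and picture matching agreed on its height to about 1 mm.
- **Lever:** I squeezed it shut at 24–30 N while shifting the hand about 14 mm to −x. At the end:
    - The opening held steady at 0.33 (about 28 mm). The fingers read about 1 mm small on the knob, so this fits 30 mm shut, though 1 mm or so is unexplained.
    - The hand's centre was at stand x −1.9 mm, where −2 mm is expected when shut.
- **Height:** The carriage settled at 196.3–197.4 mm, about 1 mm lower than before the last squeeze. I measured the index tip at 196.5–199 mm.

**Checks that were weak or disagreed:**
- The carriage's own pointer was hidden behind the collar, so I judged level from the collar, bar and camera, not from tip to tip.
- The networks never found the index clip, so I picked its tip by hand in the pictures.
- Edge checks on collar and grip were off by up to 1.5 px, so the match is good to about 2 mm.
- I compared the index clip's pixels before and after, and they did not change. The last picture showed nothing else disturbed in view; the marker and mouse were outside it, and I did not check them again.

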